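Click the turntable's speed selector to five and start it

ROBOT

A 6-joint arm with a two-finger parallel gripper is mounted at the origin on the work surface. World frame = base frame: x ahead of the robot, y to its left, z up, the work surface at z = 0. Lengths are in mm, angles in rad, forces in N, time in s.
With the tool pointing down it reaches from about 400 to 825 mm from the base axis. Payload 7 kg.
Tool frame: the origin (TCP) lies at the very end of the fingers, on their centre line; the grasp point (between the pads) lies 19 mm behind it; z points along the fingers, y is the direction in which the jaws open and shut (so a half turn about z gives the same grasp; the last joint's range is limited). The gripper opens to 88 mm and grips with 3 to 60 N. Pads are 19 mm wide; open, the fingers measure 130 mm over their backs; the gripper's body (78 mm by 193 mm) begins 47 mm behind the grasp point.
Start: joints at [-1.038, 0.359, 0.012, 0, -1.224, -0.288], TCP at [163.569, -654.859, 226.561] pointing down, gripper open.
Joint ranges: [-3.07, 3.07], [-1.43, 2.12], [-1.02, 1.25], [-3.03, 1.67], [-3.05, -0], [-3.03, 3.03]. Speed limits (rad/s): [2.39, 2.39, 3.01, 3.14, 3.14, 3.14].

INTERFACE

Orientations are given as a unit quaternion [x, y, z, w].
In Python, from plant import bot gives the robot as it stands. Calls block until the motion is done:
- bot.move_ptp(position, orientation): joint-space move of the TCP to a pose.
- bot.line_to(position, velocity=150, ori=None): straight line of the TCP; ori=None keeps the orientation; velocity is the mean speed in mm/s.
- bot.move_joints(angles): joint-space move.
- bot.move_gripper(opening, force=None): finger opening in mm; force is the grip in N (None keeps the last); returns when the fingers have stopped.
- bot.pause(seconds).
- bot.solve_ik(position, orientation): joint angles nearest the present ones, or None.
- bot.read_state(): the state.
- bot.camera(name): name is "scene" or "side" or "wrist"; returns the picture (384x512x3 uint8, red, green, blue); there is no depth.
- bot.get_calibration(name): a dict with "fx", "fy", "cx", "cy" (pixels), "distortion" ([k1, k2, p1, p2, k3] as OpenCV has them; the pictures are not rectified), "view" (4x4, takes a point from world to camera coordinates); the wrist camera has in their place "T_tool_cam" (4x4, takes a point from camera to tool coordinates, whose origin is the TCP and whose axes are the flange's). Camera axes: x right, y up, looking along -z (the intrinsics and any distortion apply to the point x, -y, -z); pixel columns grow to the right and rows downward; lengths in mm; the calibration is good to about 2 mm. A picture is of the moment at which its call begins: read the wrist's pose just before it. get_calibration takes no time and is no camera call.
A pose or a line that the arm cannot do raises bot.Unreachable and nothing moves.
- bot.close_job(): hands the job in, once; it reports no verdict.
The state is a dict: "t": time; "joint_pos": joint angles; "qvel": joint speeds; "tau": joint torques, N m; "tcp_pos": TCP position; "eef_rot": TCP orientation; "contact_force": force on the tool from outside, world axes, zero at the start; "moment": the same for the moment, N m; "width": finger opening in mm.
Only numpy, scipy, OpenCV 4.12 (cv2) and the standard library are available. Lean on these libraries where they do the work, as an engineer would, in place of code of your own. Each camera call takes 0.05 s, during which the arm holds its last target. There are 200 camera calls.

TASK

Get the vase turntable's control unit ready for painting: with the outside of closed fingers, push the speed selector's lever round clockwise, click by click and without forcing it, until it rests at speed five (the fifth click from the off stop), then press the start button fully down and let it come back up, and finish with the hand clear. Do not pinch the lever, and leave the vase, jar, tub, sanding blocks, brush and bowl where they are.

Things in the scene. Friction and masses are not known exactly. Their poses are not given: they have to be found in the camera images.
- selector (a joint): Selector angle, rad: 0 at the off stop, growing clockwise seen from above, to 3.665 at the far stop. Eight detents 0.5236 (30 degrees) apart: off 0, one 0.5236, ... five 2.618, seven 3.665. A click takes about 0.09 N m (2 N at 45 mm from the axis); let go between two detents, it snaps to the nearer. It starts at off, one or two.
- selector_axis (a point): Where the selector's upright axis meets the flat top of the control unit, 60 mm above the table. The selector: a black round hub 36 mm across, 30 mm high, with one straight black lever pointing out level; lever 14 mm wide, its end 60 mm from the axis, underside 8 mm and top 30 mm above the unit's top.
- selector_tip (a point): Middle of the lever's outer end face, 60 mm from the axis, 19 mm above the unit's top; the lever points from the axis to here. Seen from above, at off the lever points 1.833 rad anticlockwise of the unit's x axis; it swings clockwise through the unit's +x side.
- unit: Control unit: fixed grey box, 200 (x) by 310 (y) by 60 mm high, on the table; origin at the centre of its underside, z up. Selector axis at x 0, y +60 mm; start button at x -30, y -105 mm. On its top, 73 mm from the selector's axis, eight raised black marks, one for each position: a bar for off, then dots growing from one to seven.
- start (a joint): Travel of the start button, m: 0 up, 0.006 fully down; spring-loaded, about 5 N to hold it fully down.
- start_top (a point): Centre of the top face of the start button, a grey round button 28 mm across in a black housing on top of the unit; it is pressed straight down.
- vase: Bystander: blue-grey vase, 114 mm across, 240 mm high, standing on the turntable (head 76 mm high) to the left of the unit; origin at the centre of its underside.
- jar: Bystander: small closed jar, 40 mm across, 45 mm high, standing on top of the unit between selector and button, towards the far edge; origin at the centre of its underside.
- tub: Bystander: closed paint tub, 90 mm across, 70 mm high, on the table left of the unit; origin at the centre of its underside.
- block_near: Bystander: sanding block 90 x 60 x 32 mm on the table, on the robot's side of the unit; origin at the centre of its underside.
- block_right: Bystander: sanding block 90 x 60 x 32 mm on the table, right of the unit; origin at the centre of its underside.
- brush: Bystander: paint brush lying on the table, on the robot's side of the unit; origin at the underside.
- bowl: Bystander: white bowl, 130 mm across, 50 mm high, on the table further right; origin at the centre of its underside.

How it is judged (in metres and radians):
On the way, in this order (a step that is already met when the one before it is completed fails the run):
1. the selector rests at speed five (value of joint selector between 2.468 and 2.768 rad and velocity of joint selector between -0.1 and 0.1 rad/s), for 0.3 s.
2. the start button is pressed down with the selector at five (value of joint selector between 2.468 and 2.768 rad and value of joint start above 0.0045 m), for 0.05 s.
At the end, for the whole second after the job is handed in: The selector rests at speed five (2.618 rad, within 0.15 rad), the start button was then pressed at least 4.5 of its 6 mm and is up again, and every bystander is within 25 mm of where it was (all of step 1 and value of joint start below 0.001 m and distance of each of vase, jar, tub, block_near, block_right, brush, bowl from where it was at the start of the episode below 0.025 m); the robot touches nothing.
It fails at once if a bystander is shifted or lifted by more than 25 mm (distance of any of vase, jar, tub, block_near, block_right, brush, bowl from where it was at the start of the episode above 0.025 m).
It fails at once if the vase is tipped (angle between vase's own z axis and vertical above 0.25 rad).
It fails at once if the lever is pinched (both its sides pressed at once) (contact force between the fingers and selector_c1 above 2.5 N and contact force between the fingers and selector_c2 above 2.5 N).
It fails at once if the lever is forced (more than 25 N on one side) (contact force between the fingers and selector_c1 above 25 N or contact force between the fingers and selector_c2 above 25 N).
It also fails if it takes over 54 s, if anything falls off the work surface, if the arm or the gripper's body presses on something with over 40 N, if the wrist force passes 120 N, or if a joint passes its speed limit or range.

## Working session

There is one attempt and no reset: what is moved stays moved. The work goes in short steps, each a Python script; the robot and the scene stay as the last script left them, time stands still between calls to the robot, and variables do not carry over. Pictures are saved under pics/ and viewed, about 8 in all and at most 12, crops included, and the job is handed in when it is done.

```bash
ls; mkdir -p pics
python3 - <<'E'
from plant import bot
import cv2,json
for n in("scene","side"):
    cv2.imwrite(f"pics/{n}0.png",bot.camera(n)[:,:,::-1])
for n in("scene","side","wrist"):
    c=bot.get_calibration(n);print(n,{k:(v.tolist() if hasattr(v,'tolist') else v) for k,v in c.items()})
s=bot.read_state();print(s)
E
```

```text
pics
scene {'fx': 380.3632970046365, 'fy': 380.3632970046365, 'cx': 258.08603833964247, 'cy': 194.2403102391703, 'distortion': [-0.04632689440944284, 0.0, 0.0, 0.0, 0.0], 'view': [[0.8758421277108832, 0.4825189172399342, -0.008721343501662782, -465.59460201467186], [-0.31154461922251314, 0.5791157247384727, 0.7533690513912372, 129.39655888457574], [0.36856548612203477, -0.6571152652816968, 0.6575401208849486, -1365.9015598830151], [0.0, 0.0, 0.0, 1.0]]}
side {'fx': 495.3309476518601, 'fy': 495.3309476518601, 'cx': 248.76748270560805, 'cy': 188.84314869046273, 'distortion': [-0.03675084068216026, 0.0, 0.0, 0.0, 0.0], 'view': [[-0.6633910666090588, -0.7482615743716259, 0.004112063009093193, 370.0890808481613], [0.530332372992921, -0.4662891446887445, 0.7080409647055291, -345.2441307645392], [-0.5278824366267479, 0.47188881091241697, 0.7061593893992156, -1489.0044899510744], [0.0, 0.0, 0.0, 1.0]]}
wrist {'fx': 286.34923752790536, 'fy': 286.34923752790536, 'cx': 251.5304912786545, 'cy': 190.18358740181114, 'distortion': [-0.07351579608174479, 0.0, 0.0, 0.0, 0.0], 'T_tool_cam': [[0.001894
[... 239 characters left out ...]
867220777], [0.0, 0.0, 0.0, 1.0]]}
{'t': 0.1, 'joint_pos': array([-1.03790390e+00,  3.59339450e-01,  1.11836208e-02, -2.80180120e-04,
       -1.22407495e+00, -2.88092775e-01]), 'qvel': array([ 0.00118894,  0.00050283,  0.0020409 ,  0.00117961,  0.00116344,
       -0.00047275]), 'tau': array([-3.71267713e-03, -5.84160876e+01,  2.93748611e+01,  7.01564535e+00,
        1.01643149e-02, -7.41978715e-05]), 'tcp_pos': array([ 163.46277517, -654.48827739,  225.72025314]), 'eef_rot': array([-1.22047055e-01,  9.92524047e-01,  7.10204107e-04, -1.65439397e-04]), 'contact_force': array([0.11829202, 0.33120394, 0.51864383]), 'moment': array([0.01795549, 0.02500306, 0.01354637]), 'width': 87.4088360121146}
```

View pics/scene0.png

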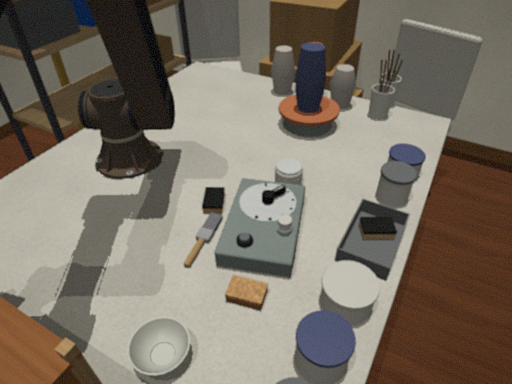

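View pics/side0.png

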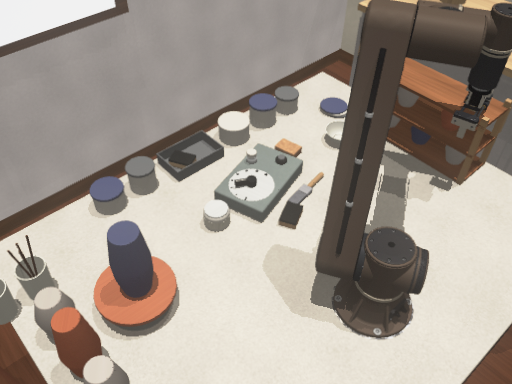

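The scene view shows the unit's top with corners about (242,180), (305,188), (291,271) and (220,263). The hub is near (268,197) with the lever pointing to (285,187), the button is at (244,239) and the jar at (285,222). Next I'll get a rough location and take a wrist close-up from above.

```bash
cat > h.py <<'E'
from plant import bot
import numpy as np, cv2
from scipy.spatial.transform import Rotation as R
def cam(name, st=None):
    c=bot.get_calibration(name); K=np.array([[c["fx"],0,c["cx"]],[0,c["fy"],c["cy"]],[0,0,1]]); d=np.array(c["distortion"])
    if name=="wrist":
        T=np.eye(4);T[:3,:3]=R.from_quat(st["eef_rot"]).as_matrix();T[:3,3]=st["tcp_pos"];T=T@np.array(c["T_tool_cam"])
    else: T=np.linalg.inv(np.array(c["view"]))
    return K,d,T
def cast(name,px,z,st=None):
    K,d,T=cam(name,st); u=cv2.undistortPoints(np.array(px,float).reshape(-1,1,2),K,d)[:,0]
    D=np.c_[u[:,0],-u[:,1],-np.ones(len(u))]@T[:3,:3].T; o=T[:3,3]
    return o+D*((np.broadcast_to(z,len(u))-o[2])/D[:,2])[:,None]
def proj(name,P,st=None):
    K,d,T=cam(name,st); p=np.c_[np.atleast_2d(P),np.ones(len(np.atleast_2d(P)))]@np.linalg.inv(T).T
    q=p[:,:3]*[1,-1,-1]; return cv2.projectPoints(q,np.zeros(3),np.zeros(3),K,d)[0][:,0]
def down(a): # tool down, tool x axis at world angle a, tool y at a-90deg
    return R.from_matrix(np.array([[np.cos(a),np.sin(a),0],[np.sin(a),-np.cos(a),0],[0,0,-1]])).as_quat()
E
python3 - <<'E'
from h import *
np.set_printoptions(precision=1,suppress=True)
print(cast("scene",[(242,180),(305,188),(291,271),(220,263),(268,197),(285,187),(244,239),(285,222)],[60,60,60,60,90,85,80,105]))
print(cast("side",[(259,146),(302,168),(263,215),(216,182),(251,182),(281,158),(240,183),(251,153)],[60,60,60,60,90,80,85,105]))
print(R.from_quat(bot.read_state()["eef_rot"]).as_matrix())
E
```

```text
[[ 462.8   23.2   60. ]
 [ 648.8   79.9   60. ]
 [ 742.9 -219.2   60. ]
 [ 580.  -279.9   60. ]
 [ 585.6  -38.8   90. ]
 [ 606.1   28.4   85. ]
 [ 601.5 -199.3   80. ]
 [ 676.3 -118.5  105. ]]
[[ 714.7 -191.6   60. ]
 [ 517.2 -226.    60. ]
 [ 440.9   40.2   60. ]
 [ 668.7   58.7   60. ]
 [ 563.1  -14.6   90. ]
 [ 592.6 -190.    80. ]
 [ 588.6   14.2   85. ]
 [ 665.6 -105.9  105. ]]
[[-1.  -0.2 -0. ]
 [-0.2  1.   0. ]
 [ 0.   0.  -1. ]]
```

Run:
```python
from h import *
np.set_printoptions(precision=3,suppress=True)
for a in (np.pi+0.3,0.3): print(a,bot.solve_ik([580,-80,240],down(a)))
bot.move_gripper(0,20)
try: bot.move_ptp([580,-80,240],down(np.pi+0.3))
except bot.Unreachable: print("unreach"); bot.move_ptp([580,-80,240],down(.3))
bot.pause(.3)
st=bot.read_state();print(st["t"],st["tcp_pos"],st["eef_rot"],st["joint_pos"],st["width"],st["contact_force"])
im=bot.camera("wrist");np.save("w1.npy",im);np.savez("w1s.npz",tcp_pos=st["tcp_pos"],eef_rot=st["eef_rot"])
cv2.imwrite("pics/w1.png",im[:,:,::-1])
```

```text
3.441592653589793 [ 0.197  0.204 -0.171  0.    -1.196 -1.467]
0.3 [ 0.197  0.204 -0.171  0.    -1.196  1.674]
4.3417 [579.961 -80.355 239.972] [-0.149  0.989 -0.    -0.   ] [ 0.196  0.204 -0.171  0.    -1.196 -1.467] 0.9731020998485059 [0.16  1.245 0.279]
```

View pics/w1.png

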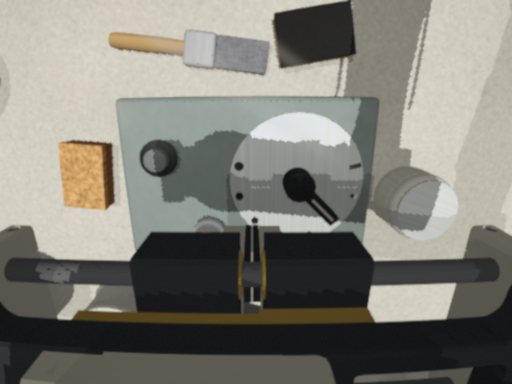

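The wrist view has the robot side at the top and +y to the right. The hub is at about (298,184) and the lever points to (337,221), 60° clockwise of the off bar at (355,166), so it sits at two. Dots five, six and seven are at (254,220), (239,196) and (238,166), and the button is at (159,158). Next I'll refine these with masks.

Run:
```python
from h import *
from scipy.optimize import least_squares
np.set_printoptions(precision=1,suppress=True)
im=np.load("w1.npy");st=dict(np.load("w1s.npz"));g=cv2.cvtColor(im,cv2.COLOR_RGB2GRAY)
m=(g<55).astype(np.uint8); n,L,S,C=cv2.connectedComponentsWithStats(m[:236])
for i in range(1,n):
    if 6<S[i,4]<4000 and 110<C[i,0]<390 and C[i,1]>90: print(S[i],C[i],cast("wrist",[C[i]],61,st)[0])
# unit near edge
e=cast("wrist",[(118,98),(378,98)],60,st);print("corners",e)
big=cv2.resize(im[80:240,110:400],None,fx=2.7,fy=2.7,interpolation=cv2.INTER_CUBIC)
cv2.imwrite("pics/w1c.png",big[:,:,::-1])
```

```text
[147 143  31  33 389] [167.6 159.6] [ 596.1 -180.3   61. ]
[141 149   5  12  22] [142.4 153.3] [ 597.6 -211.4   61. ]
[235 163   8   7  39] [238.4 165.8] [578.3 -96.5  61. ]
[355 164   5   3  10] [357.  165.1] [534.4  40.6  61. ]
[ 283  169   55   55 1128] [304.6 190.9] [584.3  -9.3  61. ]
[236 193   7   7  35] [239.  195.8] [614.6 -85.   61. ]
[253 218   4   4  13] [254.5 219.8] [639.7 -57.   61. ]
[245 226   6  10  53] [247.7 230.8] [656.9 -60.7  61. ]
[253 226   6  10  52] [255.3 231. ] [654.3 -51.3  61. ]
[149 233  91   3 270] [194.5 234. ] [ 682.  -125.6   61. ]
[264 233  91   3 249] [309.7 234.1] [637.6  17.8  61. ]
corners [[ 542.7 -252.3   60. ]
 [ 454.    33.8   60. ]]
```

View pics/w1c.png

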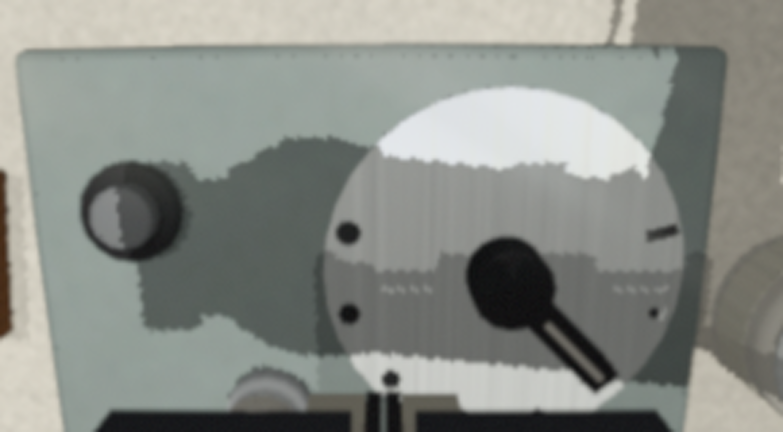

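The crop shows the off bar at (662,233), dot one at (655,313) and dots five to seven at (391,379), (349,313) and (347,233). The hub top is at (510,283), the lever end at (603,380) and the button top at about (121,215). I'll fit the unit pose from the marks.

Run:
```python
from h import *
from scipy.optimize import least_squares
np.set_printoptions(precision=2,suppress=True)
st=dict(np.load("w1s.npz"))
f=lambda x,y:(110+(x+.5)/2.7-.5,80+(y+.5)/2.7-.5)
px=[f(662,233),f(655,313),f(391,379),f(349,313),f(347,233)];k=np.array([0,1,5,6,7])
P=cast("wrist",px,61,st)[:,:2]
def F(v):
    a=v[2]+1.833-k*np.pi/6; return (v[:2]+73*np.c_[np.cos(a),np.sin(a)]-P).ravel()
s=least_squares(F,[582,-33,.3]);x,y,yaw=s.x
print(s.x,s.fun)
h,t=cast("wrist",[f(510,283),f(603,380)],90,st);print("hub",h,"tip",t, np.hypot(*(t-h)[:2]),"sel",yaw+1.833-np.arctan2(*(t-h)[1::-1]))
ux=np.array([np.cos(yaw),np.sin(yaw)]);uy=np.array([-ux[1],ux[0]])
o=s.x[:2]-60*uy;b=o-30*ux-105*uy;print("unit",o,"btn",b)
for z in(60,75,80,85,90):print(z,proj("wrist",np.r_[b,z],st),proj("scene",np.r_[b,z]), proj("side",np.r_[b,z]))
print("seen btn",f(121,215),"housing",f(132,210))
c=np.array([[100,155],[-100,155],[-100,-155],[100,-155]])@np.array([ux,uy])+o
print(proj("scene",np.c_[c,[60]*4]))
```

```text
[575.34 -23.2    0.3 ] [-0.01 -0.08  0.05 -0.69  0.08 -0.16  0.1   0.34 -0.22  0.59]
hub [572.35 -26.47  90.  ] tip [601.53  27.51  90.  ] 61.35724150048721 sel 1.0607280086144295
unit [593.24 -80.47] btn [ 595.93 -189.64]
60 [[160.39 157.04]] [[244.28 241.02]] [[280.05 161.63]]
75 [[156.46 159.43]] [[244.09 237.08]] [[280.24 158.62]]
80 [[155.07 160.27]] [[244.02 235.75]] [[280.31 157.6 ]]
85 [[153.65 161.14]] [[243.95 234.41]] [[280.37 156.59]]
90 [[152.18 162.03]] [[243.89 233.06]] [[280.44 155.57]]
seen btn (154.5, 159.3148148148148) housing (158.57407407407408, 157.46296296296296)
[[305.37 184.09]
 [241.24 176.35]
 [212.72 251.6 ]
 [291.63 263.74]]
```

```bash
cat >> h.py <<'E'
AX=np.array([574.5,-24.2]); YAW=0.30; H=21.; BTN=np.array([595.5,-190.3])
def pose(sel,gap=0,z=73,r=48):
    th=YAW+1.833-sel; u=np.array([np.cos(th),np.sin(th)]); n=np.array([-u[1],u[0]])
    return np.r_[AX+r*u+(7+H+gap)*n,z], down(th+np.pi)
E
python3 - <<'E'
from h import *
np.set_printoptions(precision=2,suppress=True)
print("vase/tub",cast("scene",[(309,108),(288,165)],[76,70]))
for s in (1.047,1.8,2.6): print(bot.solve_ik(*pose(s)))
p,q=pose(1.047,16,z=130); bot.move_ptp(p,q)
bot.line_to(pose(1.047,16)[0],80); bot.pause(.2)
f0=bot.read_state()["contact_force"];print(bot.read_state()["tcp_pos"],p,f0)
for g in range(14,-2,-2):
    bot.line_to(pose(1.047,g)[0],25); s=bot.read_state();print("gap",g,s["contact_force"]-f0,s["moment"])
for a in np.arange(1.1,1.41,.06):
    p,q=pose(a);bot.line_to(p,20,ori=q); s=bot.read_state();print("sel %.2f"%a,s["contact_force"]-f0,s["moment"])
bot.pause(.3);s=bot.read_state();print(s["t"],s["tcp_pos"],p)
w=bot.camera("wrist");sc=bot.camera("scene")[140:290,180:330]
cv2.imwrite("pics/a1.png",np.hstack([cv2.resize(w,(400,300)),cv2.resize(sc,(300,300),interpolation=cv2.INTER_CUBIC)])[:,:,::-1])
E
```

```text
vase/tub [[475.69 514.37  76.  ]
 [559.82 147.43  70.  ]]
[ 0.4   0.34 -0.41  0.   -0.82 -0.88]
[ 0.35  0.39 -0.32  0.   -0.86 -1.59]
[ 0.28  0.42 -0.28  0.   -0.87 -2.31]
[558.26  38.92  73.55] [557.94  38.77 130.  ] [-0.48 -0.39 -0.44]
gap 14 [1.21 0.84 0.52] [ 0.06  0.1  -0.01]
gap 12 [ 1.21 -0.47  1.15] [-0.    0.06  0.01]
gap 10 [0.26 0.28 0.58] [0.06 0.06 0.  ]
gap 8 [1.25 0.02 1.5 ] [0.06 0.08 0.03]
gap 6 [0.56 0.29 0.43] [-0.02  0.1  -0.  ]
gap 4 [0.58 0.73 0.83] [0.06 0.1  0.  ]
gap 2 [0.14 0.39 0.31] [-0.02  0.06  0.  ]
gap 0 [ 0.23 -0.49  0.87] [0.03 0.05 0.02]
sel 1.10 [0.11 0.69 0.32] [ 0.02  0.06 -0.02]
sel 1.16 [0.71 0.6  0.37] [0.13 0.09 0.04]
sel 1.22 [-0.1   1.66  1.22] [0.34 0.34 0.05]
sel 1.28 [0.18 2.13 0.23] [0.52 0.42 0.05]
sel 1.34 [-0.65  0.72  0.34] [ 0.47  0.2  -0.03]
sel 1.40 [ 0.64 -0.72  0.28] [ 0.05  0.03 -0.  ]
10.3333 [591.38  28.69  73.02] [591.44  28.73  73.  ]
```

View pics/a1.png

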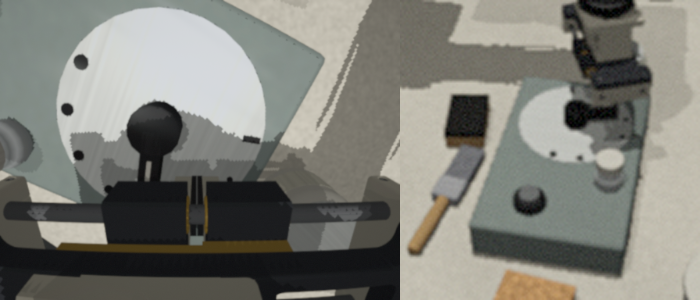

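The moment rose and then dropped at command 1.36 (midpoint 1.309). In the wrist view the lever, at (150,170), has snapped ahead of the fingers to three. I'll push two more clicks, back off and look.

Run:
```python
from h import *
np.set_printoptions(precision=2,suppress=True)
for a in np.r_[np.arange(1.5,1.93,.06),np.arange(1.98,2.48,.06)]:
    p,q=pose(a);bot.line_to(p,20,ori=q); s=bot.read_state();print("sel %.2f"%a,s["contact_force"],s["moment"])
bot.pause(.3)
p=pose(a,25)[0];bot.line_to(p,60); p[2]=180; bot.line_to(p,150)
p,q=pose(a,-10,z=240,r=30); bot.move_ptp(p,q);bot.pause(.2)
s=bot.read_state();print(s["t"],s["tcp_pos"])
w=bot.camera("wrist");np.save("w2.npy",w);np.savez("w2s.npz",tcp_pos=s["tcp_pos"],eef_rot=s["eef_rot"])
cv2.imwrite("pics/w2.png",w[:,:,::-1])
```

```text
sel 1.50 [ 0.23 -0.01  0.46] [ 0.03  0.01 -0.04]
sel 1.56 [ 0.66  0.11 -0.6 ] [-0.01  0.02  0.03]
sel 1.62 [ 0.84  0.91 -0.83] [-0.    0.01 -0.04]
sel 1.68 [-0.47 -0.17  0.31] [0.15 0.05 0.05]
sel 1.74 [-0.57  1.34  1.72] [0.38 0.2  0.  ]
sel 1.80 [-0.88  1.24  0.91] [0.53 0.19 0.06]
sel 1.86 [-0.26  1.14 -0.57] [0.42 0.   0.03]
sel 1.92 [0.35 0.51 0.62] [-0.05  0.02 -0.01]
sel 1.98 [-0.3   0.34  0.45] [-0.   -0.05 -0.02]
sel 2.04 [ 0.16 -0.73  0.27] [0.04 0.02 0.01]
sel 2.10 [0.13 0.49 0.43] [-0.02  0.02  0.02]
sel 2.16 [-1.58  0.43 -0.11] [ 0.01 -0.07  0.03]
sel 2.22 [-0.38  0.38  0.42] [ 0.17  0.11 -0.01]
sel 2.28 [-1.34  0.93 -0.17] [0.44 0.22 0.02]
sel 2.34 [-0.6  1.   0.5] [0.53 0.16 0.  ]
sel 2.40 [-0.72  1.37  0.44] [ 0.23  0.07 -0.03]
sel 2.46 [-0.64 -0.15 -0.1 ] [-0.03  0.    0.04]
18.25 [608.19 -16.66 238.29]
```

View pics/w2.png

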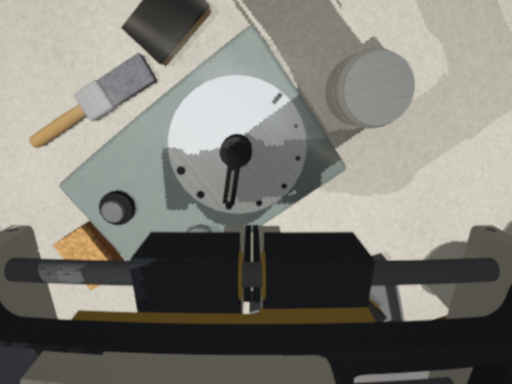

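Five of the marks still show clockwise from the bar at (278,98): one to four at (296,126), (298,158), (284,186) and (259,203). The lever at (229,203) covers five, and six and seven lie beyond it. So the selector rests at five, and the button is next.

Run:
```python
from h import *
np.set_printoptions(precision=2,suppress=True)
st=dict(np.load("w2s.npz"));print("btn pred",proj("wrist",np.r_[BTN,80],st),"seen ~(118,207)",cast("wrist",[(118,207)],80,st))
bot.move_ptp(np.r_[BTN,130],down(YAW+np.pi)); bot.line_to(np.r_[BTN,98],80); bot.pause(.2)
f0=bot.read_state()["contact_force"][2]; z=98
while z>64:
    z-=.8; bot.line_to(np.r_[BTN,z],15); bot.pause(.03); s=bot.read_state(); f=s["contact_force"][2]-f0
    if f>1.5: print("%.1f %.2f %.1f"%(z,s["tcp_pos"][2],f),s["moment"])
    if f>12: break
bot.pause(.15)
bot.line_to(np.r_[BTN,110],80); bot.line_to(np.r_[BTN,240],200);bot.pause(.2)
s=bot.read_state();print(s["t"],s["tcp_pos"],s["contact_force"])
w=bot.camera("wrist");sc=bot.camera("scene")[140:290,180:330]
cv2.imwrite("pics/a3.png",np.hstack([cv2.resize(w,(400,300)),cv2.resize(sc,(300,300),interpolation=cv2.INTER_CUBIC)])[:,:,::-1])
```

```text
btn pred [[111.7  210.88]] seen ~(118,207) [[ 593.48 -180.52   80.  ]]
81.2 81.32 2.7 [0.   0.02 0.03]
80.4 80.50 2.1 [-0.03 -0.07 -0.01]
79.6 79.68 2.7 [-0.01 -0.07  0.03]
78.8 78.88 2.8 [ 0.01 -0.06  0.  ]
78.0 78.08 4.5 [-0.04 -0.13 -0.01]
77.2 77.25 4.0 [-0.04 -0.1  -0.06]
76.4 76.50 5.3 [ 0.02 -0.21 -0.06]
75.6 76.26 8.7 [ 0.26  0.49 -0.01]
74.8 76.16 13.7 [0.62 1.13 0.05]
29.8917 [ 594.88 -190.24  238.37] [-0.34  0.14 -0.59]
```

View pics/a3.png

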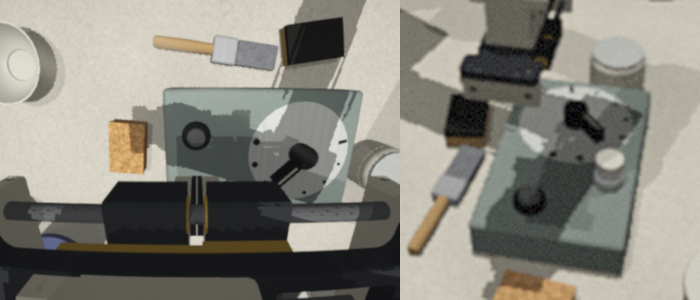

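The button's spring force rose from about 2.5 to 5.3 N over about 5.5 mm until a hard stop at z 76.2, so it went fully down. In the last picture the lever still points at five, the bystanders are in place and the hand is 160 mm above the button. I'm handing in.

```bash
python3 -c "
from plant import bot
print(bot.close_job(), bot.read_state()['t'])"
```

```text
the job is handed in; nothing more can be done
the job is handed in; nothing more can be done
```

I pushed the selector lever clockwise from two to five with the outside of the closed fingers, pressed the start button and handed the job in. The last clock reading before hand-in was 29.9 s of the 54 s allowed; no verdict was reported.

- **Selector:** I felt three separate clicks, with measured forces of about 2 N. The camera then showed the lever on the fifth mark, with marks one to four visible before it and six and seven beyond. It still pointed at five in the last picture.
- **Start button:** The force rose from about 2.5 to 5.3 N over 5.1 to 5.9 mm of travel, then hit a hard stop. I stopped at 13.7 N and lifted off. I didn't measure that the button came back up; the last picture shows nothing unusual there.
- **Bystanders and hand:** From the pictures, nothing near the unit has moved, but I didn't measure any positions. The vase isn't in the last pictures; the arm stayed well away from it. The hand finished about 160 mm above the button, touching nothing.
- **Disagreements:** The two views of the button's centre differed by about 10 mm, and I used the position worked out from the dial marks. The hub and dial-mark estimates of the selector axis differed by about 4 mm. The wrist moment also jumped at the hard stop, so the fingers may have touched the button's housing there. By then the button had already gone down at least 5 mm, past the 4.5 mm needed.

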